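# Set up a tapered tube on V-blocks for finishing

## Robot

A 6-joint arm with a two-finger parallel gripper is mounted at the origin on the work surface. World frame = base frame: x ahead of the robot, y to its left, z up, the work surface at z = 0. Lengths are in mm, angles in rad, forces in N, time in s.
With the tool pointing down it reaches from about 275 to 1000 mm from the base axis. Payload 8.4 kg.
Tool frame: the origin (TCP) lies on the centre line of the jaws, within the pads' length; the fingertips stand 17 mm ahead of it and the grasp point (between the pads) lies 2 mm behind it; z points along the fingers, y is the line along which they close (so a half turn about z gives the same grasp; the last joint's range is limited). The gripper opens to 85 mm and grips with 20 to 120 N. Pads are 22 mm wide; open, the fingers measure 114 mm over their backs; the gripper's body (76 mm by 85 mm) begins 54 mm behind the grasp point. The pads swing forward as they close: fully open they stand 13 mm farther back than shut.
Start: joints at [-1.316, 0.353, 1.633, -0, 1.155, -0.002], TCP at [158.74, -604.508, 248.281] pointing down, gripper open.
Joint ranges: [-2.63, 2.63], [-0.92, 2.1], [0.06, 2.66], [-1.3, 4.44], [0, 2.69], [-3.02, 3.02]. Speed limits (rad/s): [2.22, 2.22, 2.79, 3.14, 3.14, 3.14].

## Interface

Orientations are given as [roll, pitch, yaw] about the fixed x, y, z axes, in that order (R = Rz(yaw) Ry(pitch) Rx(roll)).
In Python, from rig import r, eyes gives the robot as it stands. The module is installed in compiled form; this text tells all that it offers.
- The arm moves only by the shell command python3 -m inch 'ROWS' [FORCE]. ROWS is JSON, a list of rows, each a list of 7 numbers: the shift along the tool's x, y, z in m, then the turn, a rotation vector about the tool's x, y, z in degrees, then the closure, from -1 (fully open) to 1 (shut). In form: [[x, y, z, rx, ry, rz, gripper], ...]. A call has 1 to 8 rows; each row shifts and turns the commanded pose from where the row before left it, along the tool's axes as they then stand; what a row does not reach is not made up. A row lasts 1/10 s, in which the tool goes at most 50 mm and 8.59 degrees, less where a joint would pass 70% of its speed; a pose out of reach is approached as far as the arm can. A call with a gripper value outside its range is refused whole. The fingers move at their own pace and stop on an object; FORCE is the grip in N (left out, the last holds). Time passes only in rows, so rows that do not move let the fingers close. It gives the time, the measured TCP pose, the force, the opening and the grip force at its end, in the units of the state.
- r.sense(): the state, without advancing time (a new reading comes with each control period).
- eyes.grab_frame(name): name is "scene" or "side" or "wrist"; returns a dict with "img" (480x640x3 uint8, blue, green, red), "fx", "fy", "cx", "cy" (pixels), "R" (3x3) and "t" (3): a world point X has camera coordinates R X + t; the wrist camera has in their place "hand_eye" (4x4, takes a point from camera to tool coordinates, whose origin is the TCP and whose axes are the flange's). Camera axes: x right, y down, z forward; pixel columns grow to the right and rows downward; lengths in mm; the calibration is good to about 2 mm. A picture is of the moment at which its call begins: read the wrist's pose just before it. There is no depth.
- r.sign_off(): hands the job in; it is judged then, once.
The state is a dict: "clock": time; "qpos": joint angles; "qvel": joint speeds; "joint_efforts": joint torques, N m; "eef_pos": TCP position; "tcp_rot": TCP orientation; "contact_force": force on the tool from outside, world axes, zero at the start; "wrist_torque": the same for the moment, N m; "opening": opening from 0.0 (shut) to 1.0 (fully open); "grasp_force": force on a finger pad.
Only numpy, scipy, OpenCV 4.12 (cv2) and the standard library are available. Lean on these libraries where they do the work, as an engineer would, in place of code of your own. Each camera call takes 0.05 s, during which the arm holds its last target. There are 200 camera calls.

## Task

Set up the finishing stand on the grey base plate: centre the red V-block on the red pad and the blue V-block on the blue pad, upright with their grooves in line with one another along the plate, and set the yellow filings tray on the plate midway between them. Then, last, lay the tapered tube in both grooves with its black middle ring over the middle of the tray and its pointed end out past the blue block. Leave the white jar standing where it is, and let go of everything.

Things in the scene. Friction and masses are not known exactly. Their poses are not given: they have to be found in the camera images.
- red_block: Red painted hardwood V-block, loose, upright: 60 (its x) by 40 (its y) by 50 high. Origin: centre of its underside; z up. A 90-degree V groove, wood-coloured at its bottom, runs along its y through the top: 44 wide at the top, 22 deep. The two flat 40 mm-apart end faces (along y) and the 60 mm-apart sides (along x) are plain grips. 130 to 210 g.
- blue_block: Blue painted hardwood V-block, loose, upright: 60 (its x) by 40 (its y) by 50 high. Origin: centre of its underside; z up. A 90-degree V groove, wood-coloured at its bottom, runs along its y through the top: 44 wide at the top, 22 deep. The two flat 40 mm-apart end faces (along y) and the 60 mm-apart sides (along x) are plain grips. 130 to 210 g.
- tray: Yellow open plastic filings tray, loose, 60 (its x) by 80 (its y) by 23 high, walls and floor 3 thick. Origin: centre of its underside; z up. It can be gripped across its 60 mm width over the outside. 65 to 105 g.
- tube: Bare aluminium tube, diameter 34, closed, 210-340 g. Origin: on its axis, middle of a black ring 20 wide (near its balance point); y along the axis to the point. Straight from -120 to +110, then tapering to diameter 8 at +165. Starts level, axis 30 up, in a low fixed wooden cradle (supports 18 high at about +-80; a 4 mm strip under the ring). Laid in the V-blocks its axis is 62 above the table.
- plate: Grey steel base plate fixed to the table, 120 (its x) by 280 (its y) by 8 thick. Origin: centre of its underside, on the table. Its y runs along its length, from pad to pad; the point midway between the pads is its centre. The tray stands on its bare middle, between the pads.
- red_pad: Red flat pad fixed on the grey plate, 80 (its x) by 60 (its y), 2 thick, its axes parallel to the plate's. Origin: centre of its underside, 8 mm above the table; its top is 10 mm above the table. The blue pad lies at the plate's other end, centres 160 apart along the plate's y; which pad is at which end changes.
- blue_pad: Blue flat pad fixed on the grey plate, 80 (its x) by 60 (its y), 2 thick, its axes parallel to the plate's. Origin: centre of its underside, 8 mm above the table; its top is 10 mm above the table. The red pad lies at the plate's other end, centres 160 apart along the plate's y; which pad is at which end changes.
- jar: White jar with an orange lid, diameter 58, 65 high, loose, among the things to move: to be left alone. Origin: centre of its underside.
There are look-alikes about, which are no part of the job. Of the things that look like the tray, the smallest one is meant.

How it is judged (in metres and radians):
On the way, in this order (a step that is already met when the one before it is completed fails the run):
1. both V-blocks stand on the pads of their colour with grooves along the plate, and the tray stands midway between, all let go (horizontal distance between red_block and red_pad below 0.015 m and angle between the y axis of each of red_block, blue_block and the y axis of plate, either way round below 0.2 rad and angle between each of red_block, blue_block, tray's own z axis and vertical below 0.1 rad and z of red_block in the frame of red_pad below 0.006 m and contact force between the fingers and red_block below 0.1 N and horizontal distance between blue_block and blue_pad below 0.015 m and z of blue_block in the frame of blue_pad below 0.006 m and contact force between the fingers and blue_block below 0.1 N and horizontal distance between tray and plate below 0.015 m and z of tray in the frame of plate below 0.012 m and contact force between the fingers and tray below 0.1 N and height (world z) of tube below 0.05 m), for 0.2 s.
2. the tube lies in both grooves, ring over the middle, point past the blue block, let go (horizontal distance between tube and plate below 0.015 m and height (world z) of tube between 0.056 and 0.068 m and angle between the y axis of tube and the y axis of plate, either way round below 0.12 rad and y of blue_pad in the frame of tube above 0.05 m and contact force between tube and red_block above 0.1 N and contact force between tube and blue_block above 0.1 N and contact force between the fingers and tube below 0.1 N), for 0.2 s.
At the end, for the whole second after the job is handed in: Blocks upright on their colour's pads, centres within 15 mm, grooves within 0.2 rad of the plate's length; tray flat, within 15 mm of the plate's centre; tube in both grooves, ring within 15 mm of the plate's centre, within 0.12 rad of its length, point to the blue side; all let go, at rest (all of step 2 and horizontal distance between red_block and red_pad below 0.015 m and angle between the y axis of each of red_block, blue_block and the y axis of plate, either way round below 0.2 rad and angle between each of red_block, blue_block, tray's own z axis and vertical below 0.1 rad and z of red_block in the frame of red_pad below 0.006 m and contact force between the fingers and red_block below 0.1 N and horizontal distance between blue_block and blue_pad below 0.015 m and z of blue_block in the frame of blue_pad below 0.006 m and contact force between the fingers and blue_block below 0.1 N and horizontal distance between tray and plate below 0.015 m and z of tray in the frame of plate below 0.012 m and contact force between the fingers and tray below 0.1 N and linear speed of each of red_block, blue_block, tray, tube below 0.02 m/s); the robot touches nothing.
It fails at once if the white jar was shifted more than 20 mm or tipped (distance of jar from where it was at the start of the episode above 0.02 m or angle between jar's own z axis and vertical above 0.3 rad).
It also fails if it takes over 102 s, if anything falls off the work surface, if the arm or the gripper's body presses on something with over 40 N, if the wrist force passes 120 N, or if a joint passes its speed limit or range.

## Working session

There is one attempt and no reset: what is moved stays moved. The work goes in short steps, Python scripts to look and compute and a shell command to move; the robot and the scene stay as the last step left them, time stands still between calls to the robot, and variables do not carry over. Pictures are saved under pics/ and viewed, at most 16 in all, crops included, and the job is handed in when it is done.

```bash
mkdir -p pics
python3 - <<'E'
from rig import r, eyes
import cv2,pickle
print(r.sense())
F={}
for n in("scene","side","wrist"):
    f=eyes.grab_frame(n);F[n]=f;cv2.imwrite(f"pics/{n}0.png",f["img"])
    print(n,{k:v for k,v in f.items() if k!="img"})
pickle.dump(F,open("f0.pkl","wb"))
E
```

```text
{'clock': 0.0, 'qpos': array([-1.31636519e+00,  3.53670580e-01,  1.63411738e+00,  2.89191246e-05,
        1.15519997e+00, -2.38747187e-03]), 'qvel': array([-0.00104908, -0.00026551, -0.00060088,  0.00069388, -0.00180853,
        0.001124  ]), 'joint_efforts': array([-3.29085546e-03, -6.05262423e+01, -3.42065084e+01,  3.66061920e-05,
        9.29304137e-03,  4.83028188e-06]), 'eef_pos': array([ 158.65718359, -604.06809256,  247.55482546]), 'tcp_rot': array([-3.14019744e+00, -2.97721905e-05,  2.56806893e-01]), 'contact_force': array([-0.29175915, -0.44875159, -0.78997682]), 'wrist_torque': array([-0.0294384 ,  0.02550448, -0.00636999]), 'grasp_force': 0.0, 'opening': 1.0021722792825514}
scene {'fx': 618.4138191416648, 'fy': 618.4138191416648, 'cx': 327.28685506555405, 'cy': 228.91465705825448, 'R': array([[ 0.49984895,  0.86601813,  0.01279154],
       [ 0.53393063, -0.29647849, -0.79184505],
       [-0.68195976,  0.40263271, -0.61058807]]), 't': array([-307.44146936, -182.15196772, 1807.87956043])}
side {'fx': 593.0505470673525, 'fy': 593.0505470673525, 'cx': 320.4852628507615, 'cy': 250.33007899342928, 'R': array([[-0.87278676, -0.48807558,  0.00504921],
       [-0.30179401,  0.53148624, -0.79148137],
       [ 0.38361914, -0.69231828, -0.61117244]]), 't': array([ 448.34136379,  163.36394401, 1203.36948553])}
wrist {'fx': 383.75565797280547, 'fy': 383.75565797280547, 'cx': 320.99604291716906, 'cy': 249.42267767349284, 'hand_eye': array([[-3.84718598e-04, -9.57122038e-01, -2.89684754e-01,
         7.45312936e+01],
       [ 9.99999600e-01, -6.02217048e-04,  6.61673636e-04,
         2.79989086e-01],
       [-8.07755516e-04, -2.89684383e-01,  9.57121887e-01,
        -1.25153401e+02],
       [ 0.00000000e+00,  0.00000000e+00,  0.00000000e+00,
         1.00000000e+00]])}
```

View pics/scene0.png

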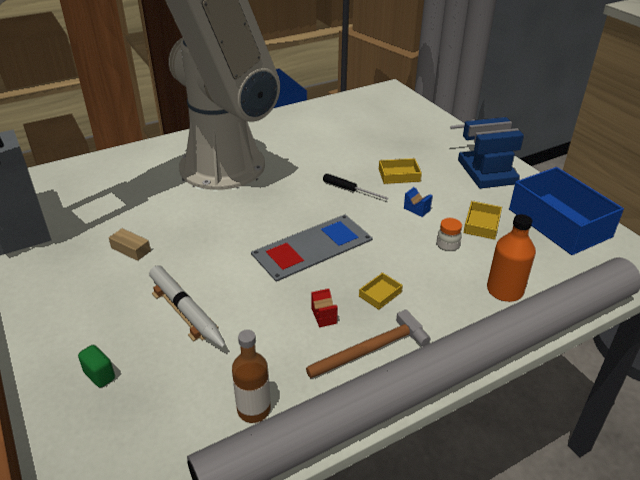

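View pics/side0.png

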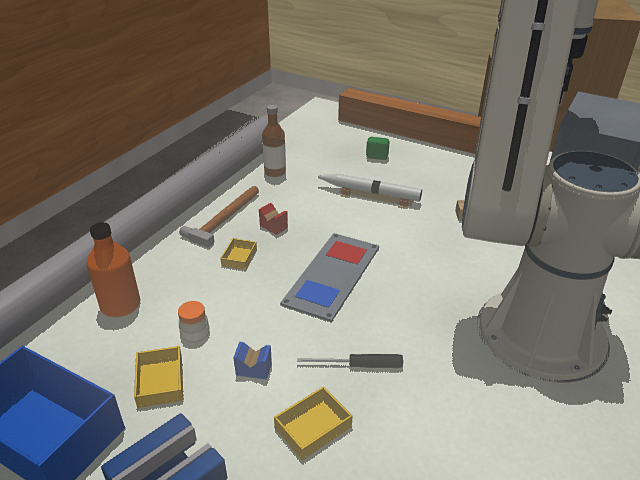

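Scene picture: yellow trays at (400,170), (483,219) and (381,291); V-blocks red at (324,307) and blue at (417,202); pads at (285,256) and (340,233); jar at (449,235); tube ring at (180,298), with its point at (225,348). The side picture shows the same things: trays (313,423), (159,376) and (239,254), red block (274,219), blue block (253,361). Look-alikes are the two larger trays, the blue bin and vise, the wood block (130,244) and the green block (96,366).

```bash
cat > h.py <<'E'
import numpy as np,cv2,pickle
from scipy.spatial.transform import Rotation as Ro
def wristify(f,s):
    R=Ro.from_euler('xyz',s["tcp_rot"]).as_matrix();H=f["hand_eye"]
    Rc=R@H[:3,:3];c=R@H[:3,3]+s["eef_pos"]
    f["R"]=Rc.T;f["t"]=-Rc.T@c;return f
def ray(f,p):
    d=np.array([(p[0]-f["cx"])/f["fx"],(p[1]-f["cy"])/f["fy"],1.]);return -f["R"].T@f["t"],f["R"].T@d
def onz(f,p,z):
    c,d=ray(f,p);return (c+d*(z-c[2])/d[2])
def tri(obs):
    A=np.zeros((3,3));b=np.zeros(3);L=[]
    for f,p in obs:
        c,d=ray(f,p);d=d/np.linalg.norm(d);P=np.eye(3)-np.outer(d,d);A+=P;b+=P@c;L.append((c,P))
    X=np.linalg.solve(A,b);return X,max(np.linalg.norm(P@(X-c)) for c,P in L)
def proj(f,X):
    q=f["R"]@np.array(X,float)+f["t"];return np.array([q[0]/q[2]*f["fx"]+f["cx"],q[1]/q[2]*f["fy"]+f["cy"]])
HS={"red":[((0,150,60),(7,255,255)),((173,150,60),(180,255,255))],"blue":[((105,130,50),(125,255,255))],"yellow":[((20,130,60),(32,255,255))]}
def blobs(f,col,amin=80):
    h=cv2.cvtColor(f["img"],cv2.COLOR_BGR2HSV);m=sum(cv2.inRange(h,*map(np.array,lu)) for lu in HS[col])
    m=cv2.morphologyEx(m,cv2.MORPH_CLOSE,np.ones((3,3)))
    C=cv2.findContours(m,cv2.RETR_EXTERNAL,cv2.CHAIN_APPROX_NONE)[0]
    return [c for c in C if cv2.contourArea(c)>amin]
def cen(c):
    M=cv2.moments(c);return np.array([M["m10"],M["m01"]])/M["m00"]
def rect(f,c,z):
    q=np.array([onz(f,p,z)[:2] for p in c[:,0]],np.float32);return cv2.minAreaRect(q)
E
python3 - <<'E'
from h import *
np.set_printoptions(precision=1,suppress=True)
F=pickle.load(open("f0.pkl","rb"))
for n in("scene","side"):
  for col in HS:
    for c in blobs(F[n],col):
      z={"red":10,"blue":10,"yellow":12}[col]
      rr=rect(F[n],c,z);print(n,col,cen(c),cv2.contourArea(c),"xy@z",onz(F[n],cen(c),z)[:2],"size",np.array(rr[1]),"ctr",np.array(rr[0]),round(rr[2]))
S,D=F["scene"],F["side"]
for nm,a,b in(("redblk",(324,307),(274,219)),("blueblk",(417,202),(253,361)),("tr1",(400,170),(313,423)),("tr2",(483,219),(159,376)),("tr3",(381,291),(239,254)),("jarlid",(451,226),(192,311)),("ring",(180,298),(375,186)),("tip",(226,349),(320,178)),("tubetail",(155,271),(421,193))):
  print(nm,*tri([(S,a),(D,b)]))
E
```

```text
scene red [324.1 309.2] 510.5 xy@z [661.6 -35. ] size [ 52.7 106.1] ctr [654.9 -32.1] 77
scene red [284.4 255.5] 501.0 xy@z [459.2 -28.6] size [79.5 59.8] ctr [458.8 -28.3] 4
scene blue [339.1 232.9] 444.5 xy@z [447.3 130.8] size [81.3 61. ] ctr [446.4 131.3] 4
scene blue [417.1 203.2] 388.0 xy@z [437.8 379.8] size [ 70.9 131.5] ctr [430.  386.4] 49
scene blue [546.9 195.9] 8003.5 xy@z [582.3 712.4] size [303.1 584.7] ctr [516.  723.4] 83
scene blue [482.5 122.9] 164.5 xy@z [173.6 840.8] size [ 80.7 214.7] ctr [176.4 825.7] 9
scene blue [289.4  90.4] 614.5 xy@z [-344.3  398. ] size [110.3 316.7] ctr [-369.   415.2] 63
scene yellow [380.1 290.4] 881.0 xy@z [673.4 102.4] size [72.3 96.4] ctr [672.4 103.6] 16
scene yellow [482.3 219.8] 983.0 xy@z [582.2 481.2] size [ 80.4 146.2] ctr [579.9 483.2] 41
scene yellow [399.4 170.6] 843.0 xy@z [283.9 430.7] size [117.7 123.8] ctr [282.8 432.1] 66
side red [346.4 251.9] 448.5 xy@z [458.3 -25.2] size [77.5 56.5] ctr [458.9 -25.7] 4
side blue [189.3 472.3] 327.5 xy@z [414.  603.5] size [56.3 30.8] ctr [412.  605.7] 73
side blue [130.5 455.4] 939.
[... 230 characters left out ...]
33.2] 4
side yellow [312.3 417.2] 2383.0 xy@z [295.9 418.5] size [110.6  81.1] ctr [297.2 417.8] 67
side yellow [156.9 371.9] 1941.0 xy@z [596.3 472.5] size [ 84.4 132.2] ctr [589.5 476.9] 41
side yellow [238.8 253.8] 236.0 xy@z [671.7 107. ] size [ 59.7 100.4] ctr [679.5 104.3] 15
redblk [667.7 -38.9  23.9] 0.000923498155278263
blueblk [449.4 370.6  23.8] 1.0968623695815045
tr1 [287.3 430.4  16. ] 0.33819160747009785
tr2 [583.9 480.6  16. ] 0.35950585302240273
tr3 [673.3 104.8   9.2] 0.32893452940018375
jarlid [607.9 348.4  58.5] 0.7484965659016052
ring [ 508.2 -297.    33.8] 5.224218164548561
tip [ 668.6 -267.7   21.2] 3.5226441612333748
tubetail [ 390.5 -319.    33. ] 0.013958456413544873
```

View pics/wrist0.png

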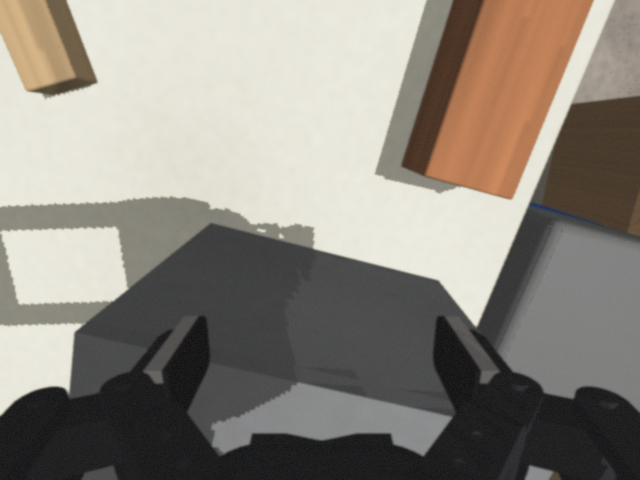

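Wrist picture: only distractors are in view (wood block at (50,70), grey machine below). The smallest tray is the one at scene (381,291), measured at 72x96 including its walls against about 80x146 and 118x124 for the others, so I take it. I now move to a survey pose over the red block and tray.

```bash
python3 -m inch '[[0.038,-0.031,0,0,0,0,-1],[0.038,-0.031,0,0,0,0,-1],[0.038,-0.031,0,0,0,0,-1],[0.038,-0.031,0,0,0,0,-1],[0.038,-0.031,0,0,0,0,-1],[0.038,-0.031,0,0,0,0,-1],[0.038,-0.031,0,0,0,0,-1],[0.038,-0.031,0,0,0,0,-1]]'
python3 -m inch '[[0.038,-0.031,0,0,0,0,-1],[0.038,-0.031,0,0,0,0,-1],[0.038,-0.031,0,0,0,0,-1],[0.038,-0.031,0,0,0,0,-1],[0.038,-0.031,0,0,0,0,-1],[0.038,-0.031,0,0,0,0,-1],[0.038,-0.031,0,0,0,8,-1],[0.038,-0.031,0,0,0,7,-1]]'
python3 -m inch '[[0,0,0,0,0,0,-1],[0,0,0,0,0,0,-1]]'
python3 - <<'E'
from rig import r, eyes
from h import *
s=r.sense();f=wristify(eyes.grab_frame("wrist"),s);pickle.dump((s,f),open("w1.pkl","wb"));cv2.imwrite("pics/w1.png",f["img"])
E
```

```text
clock: 0.95
eef_pos: [390.5, -285.7, 248.3]
tcp_rot: [3.141, -0.0, 0.257]
contact_force: [0.9, 0.2, -0.8]
opening: 1.0
grasp_force: 0.0
clock: 1.75
eef_pos: [626.5, 27.5, 248.1]
tcp_rot: [-3.142, 0.001, -0.01]
contact_force: [0.9, -1.1, 0.3]
opening: 1.001
grasp_force: 0.0
clock: 1.95
eef_pos: [626.1, 26.2, 247.5]
tcp_rot: [3.141, 0.001, -0.002]
contact_force: [-0.4, -0.2, -1.0]
opening: 1.0
grasp_force: 0.0
```

View pics/w1.png

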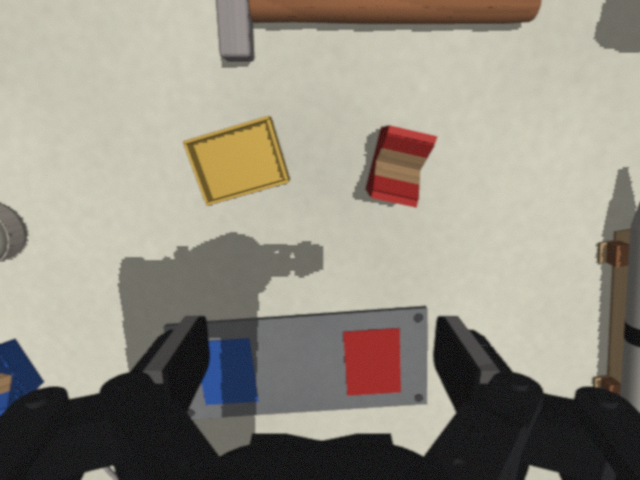

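Wrist picture: tray at about (237,160), red block at (403,167) with its groove running nearly sideways, plate with red pad (372,362) and blue pad (230,370), and the tube at the right edge with its ring at about (632,335). Next a close crop to confirm the choice, plus a measurement.

Run:
```python
from h import *
np.set_printoptions(precision=1,suppress=True)
s,f=pickle.load(open("w1.pkl","rb"))
cv2.imwrite("pics/c1.png",cv2.resize(f["img"][105:225,170:450],None,fx=2.8,fy=2.8,interpolation=cv2.INTER_CUBIC))
for col,z in(("yellow",23),("red",10),("red",50),("blue",10)):
  for c in blobs(f,col,300):
    rr=rect(f,c,z);print(col,z,cen(c),np.array(rr[0]),np.array(rr[1]),rr[2])
```

```text
yellow 23 [237.1 160.4] [676.4 100.5] [58.1 79.5] 15.517916679382324
red 10 [372.3 361.1] [462.6 -29.2] [78.5 58.4] 4.033236980438232
red 10 [398.8 164.9] [670.6 -46.7] [49.5 65.4] 77.38707733154297
red 50 [372.3 361.1] [488.9 -23.1] [69.9 52. ] 4.033203601837158
red 50 [398.8 164.9] [673.9 -38.7] [44.  58.2] 77.38707733154297
blue 10 [ 16.3 374. ] [439.  357.5] [ 43.8 100.9] 76.19037628173828
blue 10 [229.  372.7] [450.8 130. ] [79.1 59.3] 3.973484754562378
```

View pics/c1.png

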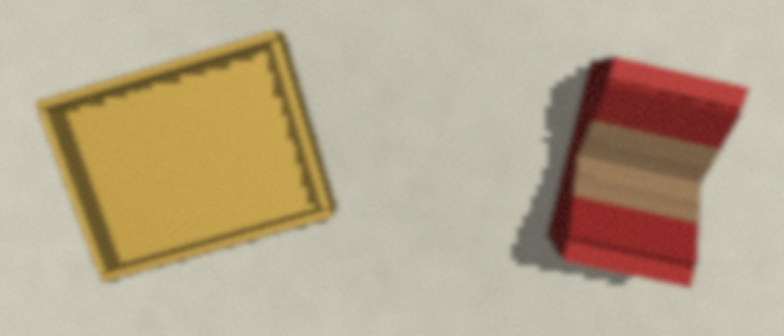

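The crop shows the 60x80 tray (measured 58x80) and the 60x40 red block with its wood-coloured groove, top centre near (402,167) in the wrist frame. That fits the descriptions, so I hover over the red block.

```bash
python3 -m inch '[[0.023,0.034,0,0,0,0,-1],[0.023,0.034,0,0,0,0,-1],[0,0,0,0,0,-8.5,-1],[0,0,0,0,0,-8.5,-1],[0,0,0,0,0,-8.5,-1],[0,0,0,0,0,-8.5,-1],[0,0,0,0,0,-8.5,-1],[0,0,0,0,0,-8.5,-1]]' >/dev/null
python3 -m inch '[[0,0,0,0,0,-8.5,-1],[0,0,0,0,0,-8.5,-1],[0,0,0,0,0,-8.5,-1],[0,0,0,0,0,0,-1],[0,0,0,0,0,0,-1]]'
python3 - <<'E'
from rig import r, eyes
from h import *
np.set_printoptions(precision=1,suppress=True)
s=r.sense();f=wristify(eyes.grab_frame("wrist"),s);pickle.dump((s,f),open("w2.pkl","wb"))
s1,f1=pickle.load(open("w1.pkl","rb"))
print(onz(f1,(402.5,166.6),50))
for c in blobs(f,"red",300)+blobs(f,"blue",300):
  print(cen(c),[ (np.array(rect(f,c,z)[0]),np.array(rect(f,c,z)[1]),rect(f,c,z)[2]) for z in(10,50)])
cv2.imwrite("pics/w2.png",f["img"])
E
```

```text
clock: 3.3
eef_pos: [671.1, -44.0, 248.4]
tcp_rot: [-3.141, 0.0, 1.325]
contact_force: [1.0, -0.3, -0.3]
opening: 0.996
grasp_force: 0.0
[674.  -41.5  50. ]
[112.3 248.7] [(array([462.4, -29.2]), array([78.6, 58.5]), 4.567815780639648), (array([487.4, -22.9]), array([70. , 52.1]), 4.567814350128174)]
[321.7 214.5] [(array([671.9, -46.5]), array([49.2, 64.8]), 77.90544891357422), (array([673.8, -38.3]), array([43.8, 57.6]), 77.90543365478516)]
[34.6 83.7] [(array([450.5, 129.5]), array([79.7, 59.3]), 4.190368175506592), (array([476.8, 118.3]), array([70.9, 52.8]), 4.190356731414795)]
```

View pics/w2.png

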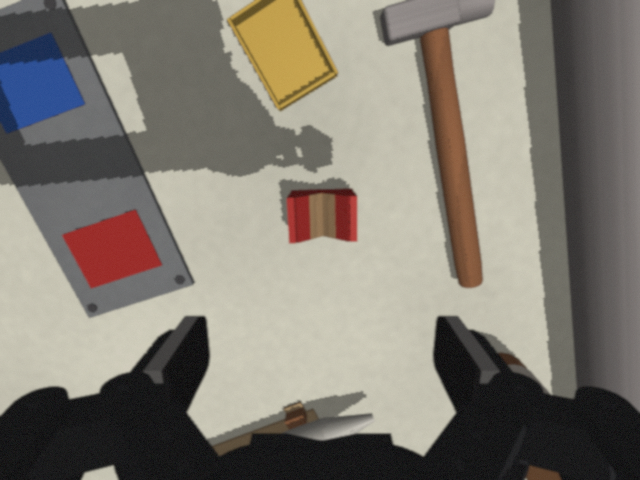

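Wrist picture: the red block is centred between the fingers, top spanning u 289–357 and v 193–242, aligned with the jaws. Red pad at (112,249), blue pad at (38,84), tray at (283,50).

Run:
```python
from h import *
np.set_printoptions(precision=1,suppress=True)
s,f=pickle.load(open("w2.pkl","rb"));s1,f1=pickle.load(open("w1.pkl","rb"))
F=pickle.load(open("f0.pkl","rb"))
print("blk",tri([(f,(323,217.5)),(f1,(402.5,166.6))]),onz(f,(323,217.5),50))
R=lambda q:Ro.from_euler('xyz',s["tcp_rot"]).as_matrix().T@(q-s["eef_pos"])
print("toolframe",R(onz(f,(323,217.5),50)))
for nm,w2,w1 in(("redpad",(112.3,248.7),(372.3,361.1)),):
  print(nm,tri([(f,w2),(f1,w1)]))
for nm,c in(("red",(284.4,255.5)),): print(tri([(f,(112.3,248.7)),(F["scene"],c),(F["side"],(346.4,251.9))]))
# red/blue pad from all views on z=10
for n in("scene","side"):
  print(n,[onz(F[n],cen(c),10) for col in("red","blue") for c in blobs(F[n],col,300)][:3])
```

```text
blk (array([675.3, -37.6,  65.7]), np.float64(0.5715652444801134)) [674.6 -40.3  50. ]
toolframe [  4.4   2.6 198.4]
redpad (array([435.9, -35.5, -33.1]), np.float64(0.4162979474119237))
(array([459.8, -28.4,   8.2]), np.float64(1.8050210394617492))
scene [array([661.6, -35. ,  10. ]), array([459.2, -28.6,  10. ]), array([447.3, 130.8,  10. ])]
side [array([458.3, -25.2,  10. ]), array([414. , 603.5,  10. ]), array([516.5, 626.4,  10. ])]
```

```bash
python3 -m inch '[[0.004,0.0025,0.04,0,0,-2,-1],[0,0,0.045,0,0,0,-1],[0,0,0.045,0,0,0,-1],[0,0,0.045,0,0,0,-1],[0,0,0.03,0,0,0,-1],[0,0,0.015,0,0,0,-1],[0,0,0,0,0,0,-1],[0,0,0,0,0,0,1]]' 40
python3 -m inch '[[0,0,0,0,0,0,1],[0,0,0,0,0,0,1],[0,0,0,0,0,0,1],[0,0,0,0,0,0,1],[0,0,0,0,0,0,1],[0,0,0,0,0,0,1]]' 40
```

```text
clock: 4.15
eef_pos: [676.0, -39.9, 29.5]
tcp_rot: [3.14, -0.0, 1.364]
contact_force: [0.4, -0.6, -0.7]
opening: 0.856
grasp_force: 0.0
clock: 4.75
eef_pos: [676.6, -39.8, 30.6]
tcp_rot: [3.138, -0.001, 1.365]
contact_force: [0.2, -0.3, 7.3]
opening: 0.697
grasp_force: 44.9
```

```bash
python3 -m inch '[[0,0,-0.04,0,0,0,1],[0,0,-0.04,0,0,0,1],[-0.0056,-0.0357,-0.02,0,0,0,1],[-0.0056,-0.0357,0,0,0,0,1],[-0.0056,-0.0357,0,0,0,0,1],[-0.0056,-0.0357,0,0,0,0,1],[-0.0056,-0.0357,0,0,0,0,1],[-0.0056,-0.0357,0,0,0,0,1]]' 
python3 -m inch '[[0,0,0,0,0,-8,1],[0,0,0,0,0,-8,1],[0,0,0,0,0,0,1],[0,0,0,0,0,0,1],[0,0,0,0,0,0,1]]'
python3 - <<'E'
from rig import r, eyes
from h import *
np.set_printoptions(precision=1,suppress=True)
s=r.sense();f=wristify(eyes.grab_frame("wrist"),s);pickle.dump((s,f),open("w3.pkl","wb"))
for col in("red","blue"):
 for c in blobs(f,col,300): print(col,cen(c),rect(f,c,10))
cv2.imwrite("pics/w3.png",f["img"])
for n in("scene","side"):cv2.imwrite(f"pics/{n}3.png",eyes.grab_frame(n)["img"])
E
```

```text
clock: 5.55
eef_pos: [457.4, -28.8, 129.1]
tcp_rot: [3.14, -0.0, 1.365]
contact_force: [0.1, -0.2, -1.5]
opening: 0.7
grasp_force: 44.8
clock: 6.05
eef_pos: [458.9, -28.9, 128.5]
tcp_rot: [3.141, 0.0, 1.641]
contact_force: [0.2, -0.2, -2.3]
opening: 0.695
grasp_force: 44.7
red [321.8 314.1] ((463.8887023925781, -87.44131469726562), (138.9359588623047, 175.26815795898438), 3.9626636505126953)
blue [323.   15.1] ((451.50042724609375, 107.48583984375), (78.79956817626953, 15.310933113098145), 4.01970100402832)
```

View pics/w3.png

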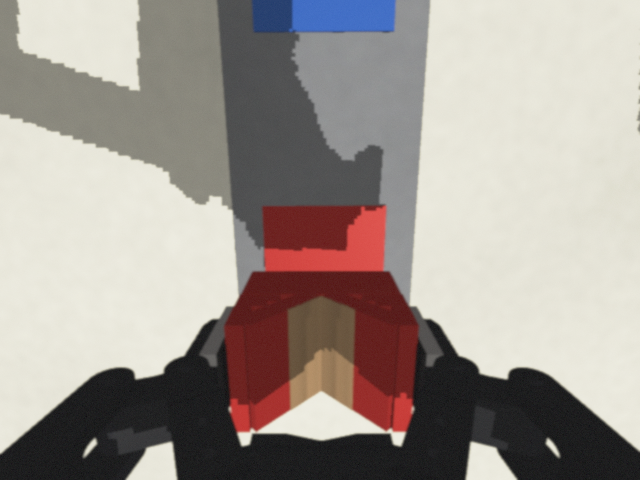

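Wrist picture: held red block with its leading bottom edge at v≈272 (u 254–389), pad's far edge at v≈206 (u 263–386), blue pad's near edge at v≈31 (u 254–395). The block is square with the plate.

Run:
```python
from h import *
np.set_printoptions(precision=1,suppress=True)
s,f=pickle.load(open("w3.pkl","rb"))
R=lambda q:Ro.from_euler('xyz',s["tcp_rot"]).as_matrix().T@(q-s["eef_pos"])
for n,p,z in(("padedge",(324.5,206),10),("blockedge",(321.5,272),98),("blueedge",(324.5,31),10)):print(n,R(onz(f,p,z)))
```

```text
padedge [ 28.8   3.  118.5]
blockedge [16.2  1.  30.5]
blueedge [128.9   2.8 118.5]
```

```bash
python3 -m inch '[[0.0026,0.002,0.03,0,0,0,1],[0,0,0.03,0,0,0,1],[0,0,0.015,0,0,0,1],[0,0,0.008,0,0,0,1],[0,0,0.004,0,0,0,1],[0,0,0.002,0,0,0,1],[0,0,0,0,0,0,1],[0,0,0,0,0,0,1]]'
```

```text
clock: 7.0
eef_pos: [460.1, -26.1, 40.5]
tcp_rot: [-3.141, -0.0, 1.644]
contact_force: [-5.5, -0.1, 11.1]
opening: 0.7
grasp_force: 46.3
```

```bash
python3 -m inch '[[0,0,0,0,0,0,-1],[0,0,0,0,0,0,-1],[0,0,0,0,0,0,-1],[0,0,-0.03,0,0,0,-1],[0,0,-0.045,0,0,0,-1],[0,0,-0.045,0,0,0,-1],[0,0,-0.045,0,0,0,-1],[0,0,-0.045,0,0,0,-1]]'
python3 -m inch '[[0.049,0,0,0,0,0,-1],[0.049,0,0,0,0,0,-1],[0.049,0,0,0,0,0,-1],[0.049,0,0,0,0,0,-1],[0.049,0,0,0,0,0,-1],[0.049,0,0,0,0,0,-1],[0.049,0,0,0,0,0,-1],[0.045,0,0,0,0,0,-1]]'
python3 -m inch '[[0,0,0,0,0,0,-1],[0,0,0,0,0,0,-1]]'
python3 - <<'E'
from rig import r, eyes
from h import *
np.set_printoptions(precision=1,suppress=True)
s=r.sense();f=wristify(eyes.grab_frame("wrist"),s);pickle.dump((s,f),open("w4.pkl","wb"))
for col in("blue",):
 for c in blobs(f,col,300): print(col,cen(c),rect(f,c,50))
cv2.imwrite("pics/w4.png",f["img"])
E
```

```text
clock: 7.8
eef_pos: [460.1, -26.1, 251.4]
tcp_rot: [3.141, 0.0, 1.644]
contact_force: [0.9, -0.1, -0.2]
opening: 0.999
grasp_force: 0.0
clock: 8.6
eef_pos: [431.3, 363.3, 249.4]
tcp_rot: [3.141, -0.0, 1.645]
contact_force: [0.8, 0.3, 0.1]
opening: 1.002
grasp_force: 0.0
clock: 8.8
eef_pos: [431.3, 361.5, 248.9]
tcp_rot: [-3.141, 0.001, 1.647]
contact_force: [1.0, -1.3, 0.7]
opening: 1.0
grasp_force: 0.0
blue [321.1 412.5] ((447.1151428222656, 163.3955841064453), (69.75099182128906, 53.61590576171875), 4.330122470855713)
blue [322.  217.1] ((438.0339660644531, 366.9252624511719), (28.06287384033203, 43.94916534423828), 19.60414695739746)
blue [367.5 204.9] ((466.0804138183594, 376.8290710449219), (27.047019958496094, 44.099910736083984), 20.533607482910156)
```

View pics/w4.png

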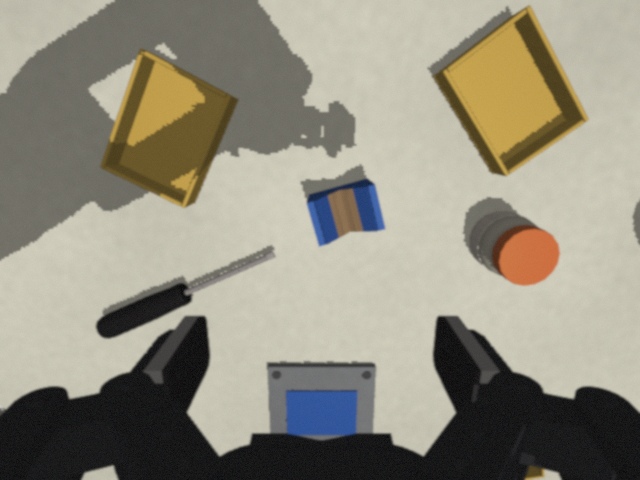

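Wrist picture: blue block at (346,213), turned about 15° from the jaws. The jar lid is at (527,255), about 150 mm to the side. The two bigger trays are at (170,128) and (512,90). I align with the block and measure its front base edge and rear top edge.

```bash
python3 -m inch '[[0.005,0.021,0,0,0,-7.8,-1],[0,0,0,0,0,-7.8,-1],[0,0,0,0,0,0,-1],[0,0,0,0,0,0,-1],[0,0,0,0,0,0,-1]]'
python3 - <<'E'
from rig import r, eyes
from h import *
np.set_printoptions(precision=1,suppress=True)
def T(s,q):return Ro.from_euler('xyz',s["tcp_rot"]).as_matrix().T@(q-s["eef_pos"])
s=r.sense();f=wristify(eyes.grab_frame("wrist"),s);pickle.dump((s,f),open("w5.pkl","wb"))
def ana(s,f,col):
  cs=[c for c in blobs(f,col,200) if 260<cen(c)[0]<390 and 170<cen(c)[1]<260]
  p=np.vstack(cs)[:,0];print(col,len(cs),"u",p[:,0].min(),p[:,0].max(),"v",p[:,1].min(),p[:,1].max(),"yaw@50",rect(f,np.vstack(cs),50)[2])
  um=(p[:,0].min()+p[:,0].max()+1)/2
  a=T(s,onz(f,(um,p[:,1].min()),0));b=T(s,onz(f,(um,p[:,1].max()+1),50));print("front@0",a,"rear@50",b,"len",a[0]-b[0])
ana(s,f,"blue");ana(*pickle.load(open("w2.pkl","rb")),"red")
cv2.imwrite("pics/c5.png",cv2.resize(f["img"][160:270,260:400],None,fx=4,fy=4))
E
```

```text
clock: 9.35
eef_pos: [452.3, 366.6, 249.4]
tcp_rot: [-3.141, 0.0, 1.913]
contact_force: [0.0, -1.6, 0.6]
opening: 0.998
grasp_force: 0.0
blue 1 u 289 355 v 190 240 yaw@50 19.571186065673828
front@0 [ 20.3   2.1 249.4] rear@50 [-17.3   2.  199.4] len 37.58665169231774
red 1 u 288 355 v 190 241 yaw@50 77.90543365478516
front@0 [ 20.9   1.9 248.4] rear@50 [-17.5   1.7 198.4] len 38.36907402664579
```

View pics/c5.png

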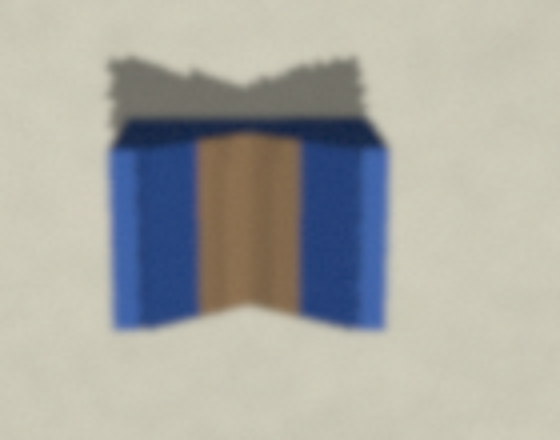

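Crop: blue block square to the jaws, top from crop (112,148) to (386,328), with the end face dark above it. Its centre is at tool x≈+1.5, y≈+2.

```bash
python3 -m inch '[[0.001,0.002,0.04,0,0,0,-1],[0,0,0.045,0,0,0,-1],[0,0,0.045,0,0,0,-1],[0,0,0.045,0,0,0,-1],[0,0,0.03,0,0,0,-1],[0,0,0.014,0,0,0,-1],[0,0,0,0,0,0,-1],[0,0,0,0,0,0,1]]' 40
python3 -m inch '[[0,0,0,0,0,0,1],[0,0,0,0,0,0,1],[0,0,0,0,0,0,1],[0,0,0,0,0,0,1],[0,0,0,0,0,0,1],[0,0,0,0,0,0,1],[0,0,-0.04,0,0,0,1],[0,0,-0.04,0,0,0,1]]' 40
```

```text
clock: 10.2
eef_pos: [454.7, 369.5, 31.4]
tcp_rot: [3.14, -0.0, 1.916]
contact_force: [1.1, 0.5, -0.3]
opening: 0.858
grasp_force: 0.0
clock: 11.0
eef_pos: [453.4, 368.6, 111.2]
tcp_rot: [-3.14, 0.001, 1.917]
contact_force: [0.8, 1.0, -2.7]
opening: 0.7
grasp_force: 44.6
```

```bash
python3 -m inch '[[0,0,-0.02,0,0,7.8,1],[0,0,0,0,0,7.9,1],[-0.04,-0.0033,0,0,0,0,1],[-0.04,-0.0033,0,0,0,0,1],[-0.04,-0.0033,0,0,0,0,1],[-0.04,-0.0033,0,0,0,0,1],[-0.04,-0.0033,0,0,0,0,1],[-0.038,-0.0033,0,0,0,0,1]]'
python3 -m inch '[[0,0,0,0,0,0,1],[0,0,0,0,0,0,1],[0,0,0,0,0,0,1]]'
python3 - <<'E'
from rig import r, eyes
from h import *
np.set_printoptions(precision=1,suppress=True)
s=r.sense();f=wristify(eyes.grab_frame("wrist"),s);pickle.dump((s,f),open("w6.pkl","wb"))
cv2.imwrite("pics/w6.png",f["img"])
E
```

```text
clock: 11.8
eef_pos: [451.3, 128.7, 131.2]
tcp_rot: [3.14, -0.0, 1.643]
contact_force: [0.5, -0.3, -2.1]
opening: 0.694
grasp_force: 44.7
clock: 12.1
eef_pos: [451.9, 130.9, 130.9]
tcp_rot: [3.14, -0.001, 1.643]
contact_force: [-0.1, -0.1, -1.2]
opening: 0.694
grasp_force: 44.8
```

View pics/w6.png

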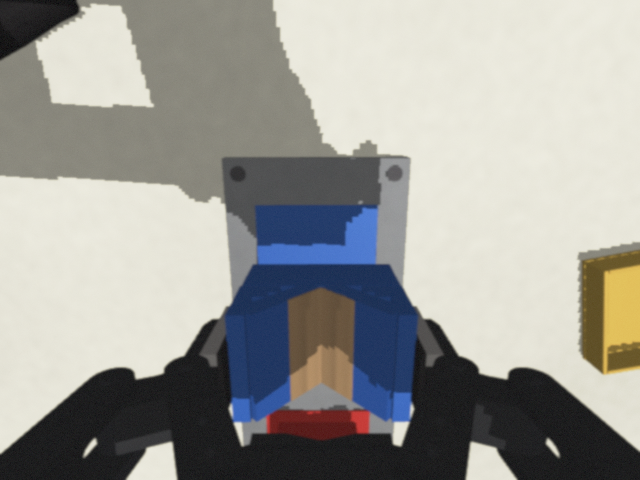

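Wrist picture: pad's far edge at v≈205 (u 256–377), held block's base edge at v≈265 (u 254–389), plate end at v≈157 (u 222–410).

Run:
```python
from h import *
np.set_printoptions(precision=1,suppress=True)
s,f=pickle.load(open("w6.pkl","rb"))
R=lambda q:Ro.from_euler('xyz',s["tcp_rot"]).as_matrix().T@(q-s["eef_pos"])
for n,p,z in(("padedge",(316.5,205),10),("blockedge",(321.5,265),100),("plateedge",(316,157),8)):print(n,R(onz(f,p,z)))
```

```text
padedge [ 29.   -2.1 120.9]
blockedge [19.3  1.  30.9]
plateedge [ 59.2  -2.4 123. ]
```

```bash
python3 -m inch '[[0,-0.003,0.03,0,0,0,1],[0,0,0.03,0,0,0,1],[0,0,0.016,0,0,0,1],[0,0,0.008,0,0,0,1],[0,0,0.004,0,0,0,1],[0,0,0.002,0,0,0,1],[0,0,0,0,0,0,1],[0,0,0,0,0,0,1]]'
```

```text
clock: 12.95
eef_pos: [447.9, 130.6, 42.1]
tcp_rot: [-3.141, -0.0, 1.643]
contact_force: [-9.0, 0.9, 22.7]
opening: 0.705
grasp_force: 47.8
```

```bash
python3 -m inch '[[0,0,0,0,0,0,-1],[0,0,0,0,0,0,-1],[0,0,0,0,0,0,-1],[0,0,-0.03,0,0,0,-1],[0,0,-0.045,0,0,0,-1],[0,0,-0.045,0,0,0,-1],[0,0,-0.045,0,0,0,-1],[0,0,-0.043,0,0,0,-1]]'
python3 -m inch '[[-0.0092,0.0446,0,0,0,0,-1],[-0.0092,0.0446,0,0,0,0,-1],[-0.0092,0.0446,0,0,0,0,-1],[-0.0092,0.0446,0,0,0,0,-1],[-0.0092,0.0446,0,0,0,0,-1],[0,0,0,0,0,-5.7,-1],[0,0,0,0,0,-5.7,-1],[0,0,0,0,0,0,-1]]' > /dev/null
python3 -m inch '[[0,0,0,0,0,0,-1],[0,0,0,0,0,0,-1]]'
cat >> h.py <<'E'
def T(s,q):return Ro.from_euler('xyz',s["tcp_rot"]).as_matrix().T@(q-s["eef_pos"])
E
python3 - <<'E'
from rig import r, eyes
from h import *
np.set_printoptions(precision=1,suppress=True)
s=r.sense();f=wristify(eyes.grab_frame("wrist"),s);pickle.dump((s,f),open("w7.pkl","wb"))
s1,f1=pickle.load(open("w1.pkl","rb"))
for c in blobs(f,"yellow",300):
  rr=rect(f,c,23);print(cen(c),rr,T(s,np.array([*rr[0],23])))
  p=c[:,0];print(p.min(0),p.max(0),T(s,onz(f,(321,p[:,1].min()),0))[0],T(s,onz(f,(321,p[:,1].max()+1),23))[0])
# heights: baseline across scene & wrist
F=pickle.load(open("f0.pkl","rb"))
c=max((c for c in blobs(f,"yellow",300)),key=cv2.contourArea)
print(tri([(f,cen(c)),(F["scene"],(380.1,290.4)),(f1,(237.1,160.4))]))
cv2.imwrite("pics/w7.png",f["img"])
E
```

```text
clock: 13.75
eef_pos: [448.2, 130.0, 250.5]
tcp_rot: [3.141, -0.0, 1.643]
contact_force: [1.1, -0.1, 0.5]
opening: 1.0
grasp_force: 0.0
clock: 14.75
eef_pos: [673.9, 100.2, 248.4]
tcp_rot: [3.141, -0.0, 1.84]
contact_force: [-0.1, 0.3, 0.5]
opening: 0.997
grasp_force: 0.0
[323.  211.6] ((675.6713256835938, 102.87239074707031), (57.952354431152344, 79.14736938476562), 15.374037742614746) [  2.1   2.4 225.4]
[291 170] [354 254] 39.57032910581187 -38.48891022896086
(array([676. , 102.1,  13.9]), np.float64(1.2203027692270874))
```

View pics/w7.png

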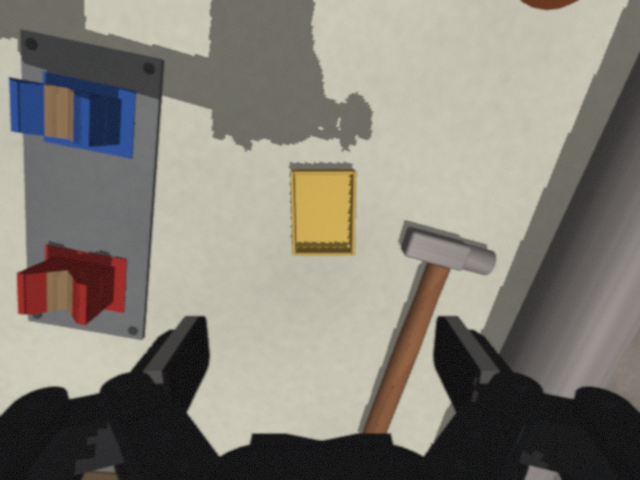

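Wrist picture: tray at (323,212) is square between the fingers, with the hammer head (402+,245) clear on the right. Both blocks stand on their pads at left, red (70,285) and blue (75,115). The tray pick follows.

```bash
python3 -m inch '[[0.001,0.002,0.04,0,0,0,-1],[0,0,0.045,0,0,0,-1],[0,0,0.045,0,0,0,-1],[0,0,0.045,0,0,0,-1],[0,0,0.03,0,0,0,-1],[0,0,0.019,0,0,0,-1],[0,0,0,0,0,0,-1],[0,0,0,0,0,0,1]]' 30
python3 -m inch '[[0,0,0,0,0,0,1],[0,0,0,0,0,0,1],[0,0,0,0,0,0,1],[0,0,0,0,0,0,1],[0,0,0,0,0,0,1],[0,0,0,0,0,0,1]]'
python3 -m inch '[[0,0,-0.04,0,0,0,1],[0,0,-0.04,0,0,0,1],[0,0,-0.04,0,0,0,1],[0,0,0,0,0,0,1]]'
```

```text
clock: 15.6
eef_pos: [675.9, 101.7, 24.8]
tcp_rot: [3.141, 0.0, 1.841]
contact_force: [-0.3, 0.4, 0.9]
opening: 0.855
grasp_force: 0.0
clock: 16.2
eef_pos: [676.9, 101.8, 26.3]
tcp_rot: [3.139, 0.0, 1.841]
contact_force: [-0.5, -0.2, 6.4]
opening: 0.692
grasp_force: 33.7
clock: 16.6
eef_pos: [679.4, 102.2, 151.5]
tcp_rot: [3.131, 0.001, 1.841]
contact_force: [0.5, 0.0, -0.7]
opening: 0.692
grasp_force: 33.3
```

```bash
python3 -m inch '[[0.0018,-0.0456,0,0,0,0,1],[0.0018,-0.0456,0,0,0,0,1],[0.0018,-0.0456,0,0,0,0,1],[0.0018,-0.0456,0,0,0,0,1],[0.0018,-0.0456,0,0,0,0,1],[0,0,0,0,0,5.6,1],[0,0,0,0,0,5.6,1],[0,0,0,0,0,0,1]]'
python3 -m inch '[[0,0,0,0,0,0,1],[0,0,0,0,0,0,1]]'
python3 - <<'E'
from rig import r, eyes
from h import *
np.set_printoptions(precision=1,suppress=True)
s=r.sense();f=wristify(eyes.grab_frame("wrist"),s);pickle.dump((s,f),open("w8.pkl","wb"))
cv2.imwrite("pics/w8.png",f["img"])
E
```

```text
clock: 17.4
eef_pos: [453.3, 49.2, 144.5]
tcp_rot: [3.141, -0.0, 1.644]
contact_force: [0.8, -0.2, -1.2]
opening: 0.688
grasp_force: 33.3
clock: 17.6
eef_pos: [453.7, 49.4, 144.2]
tcp_rot: [-3.142, -0.0, 1.648]
contact_force: [-0.4, 2.0, -0.8]
opening: 0.692
grasp_force: 33.3
```

View pics/w8.png

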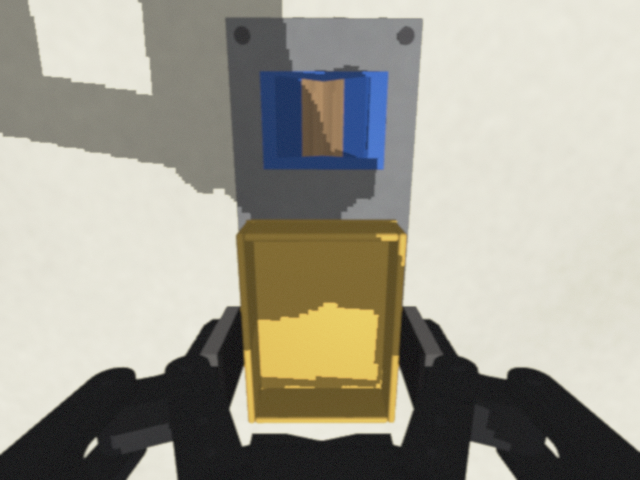

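Wrist picture: held tray over the plate, base front edge at v≈220, rear rim at v≈421. Blue pad spans u 262–385 with its near edge at v≈168; the plate end is at v≈18. The blue block sits square on its pad.

Run:
```python
from h import *
np.set_printoptions(precision=1,suppress=True)
s,f=pickle.load(open("w8.pkl","rb"))
for n,p,z in(("padedge",(323.5,168),10),("plateedge",(324,18),8),("trayfront",(319.5,220),118),("trayrear",(322,421),141)):print(n,T(s,onz(f,p,z)))
```

```text
padedge [ 51.4   2.4 134.2]
plateedge [139.8   2.6 136.2]
trayfront [40.1  0.1 26.2]
trayrear [-37.8   1.1   3.2]
```

```bash
python3 -m inch '[[0,0.002,0.04,0,0,0,1],[0,0,0.035,0,0,0,1],[0,0,0.02,0,0,0,1],[0,0,0.008,0,0,0,1],[0,0,0.004,0,0,0,1],[0,0,0.003,0,0,0,1],[0,0,0,0,0,0,1],[0,0,0,0,0,0,1]]'
```

```text
clock: 18.45
eef_pos: [456.2, 49.5, 35.0]
tcp_rot: [3.14, -0.0, 1.646]
contact_force: [-0.9, 0.4, -0.5]
opening: 0.686
grasp_force: 33.3
```

```bash
python3 -m inch '[[0,0,0.0015,0,0,0,1],[0,0,0,0,0,0,-1],[0,0,0,0,0,0,-1],[0,0,0,0,0,0,-1],[0,0,-0.03,0,0,0,-1],[0,0,-0.045,0,0,0,-1],[0,0,-0.045,0,0,0,-1],[0,0,-0.045,0,0,0,-1]]'
python3 -m inch '[[-0.0437,0.0034,-0.045,0,0,0,-1],[-0.0437,0.0034,0,0,0,0,-1],[-0.0437,0.0034,0,0,0,0,-1],[-0.0437,0.0034,0,0,0,0,-1],[-0.0437,0.0034,0,0,0,0,-1],[-0.0437,0.0034,0,0,0,0,-1],[-0.0437,0.0034,0,0,0,0,-1],[-0.0437,0.0034,0,0,0,0,-1]]' >/dev/null
python3 -m inch '[[0,0,0,0,0,8.4,-1],[0,0,0,0,0,8.4,-1],[0,0,0,0,0,8.4,-1],[0,0,0,0,0,8.4,-1],[0,0,0,0,0,8.4,-1],[0,0,0,0,0,8.4,-1],[0,0,0,0,0,8.4,-1],[0,0,0,0,0,8.4,-1]]' >/dev/null
python3 -m inch '[[0,0,0,0,0,8.4,-1],[0,0,0,0,0,8.4,-1],[0,0,0,0,0,0,-1],[0,0,0,0,0,0,-1],[0,0,0,0,0,0,-1]]'
python3 - <<'E'
from rig import r, eyes
from h import *
np.set_printoptions(precision=1,suppress=True)
s=r.sense();f=wristify(eyes.grab_frame("wrist"),s);pickle.dump((s,f),open("w9.pkl","wb"))
cv2.imwrite("pics/w9.png",f["img"])
for n in("scene","side"):
  g=eyes.grab_frame(n);cv2.imwrite(f"pics/{n}9.png",g["img"]);pickle.dump(g,open(n+"9.pkl","wb"))
E
```

```text
clock: 19.25
eef_pos: [455.1, 49.4, 199.5]
tcp_rot: [-3.141, -0.0, 1.646]
contact_force: [1.7, 0.5, 0.0]
opening: 1.0
grasp_force: 0.0
clock: 21.35
eef_pos: [507.6, -288.3, 233.6]
tcp_rot: [-3.142, 0.0, 0.183]
contact_force: [-0.6, -0.9, 0.2]
opening: 1.003
grasp_force: 0.0
```

View pics/w9.png

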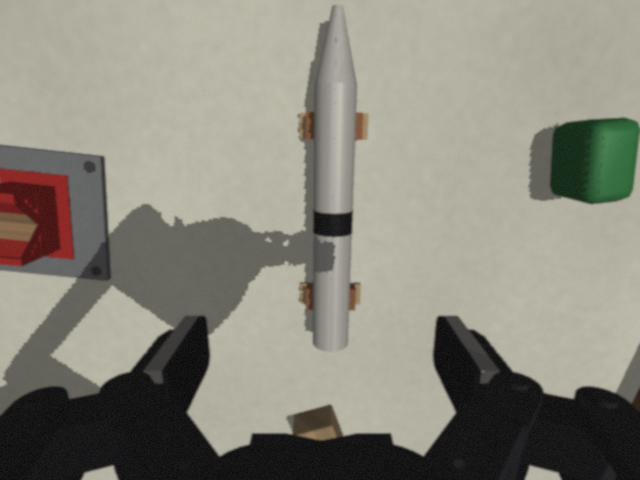

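Wrist picture: tube lies lengthwise with its point at (338,8), tail at (331,347), ring at (333,223), cradle supports at v≈126 and 295. Fingers at the ring clear the supports.

Run:
```python
from h import *
np.set_printoptions(precision=1,suppress=True)
s,f=pickle.load(open("w9.pkl","rb"))
g=cv2.cvtColor(f["img"],cv2.COLOR_BGR2GRAY)
m=np.zeros_like(g);m[205:245,305:360]=(g[205:245,305:360]<55)
for u in range(312,355,3):
  v=np.where(m[:,u])[0];print(u,(v.min(),v.max()) if len(v) else None,end=' ')
print()
for n,p,z in(("ring@30",(333,223.5),30),("ring@47",(333,223.5),47),("tip",(338,7),30),("shoulder",(335.5,80),30),("tail",(331,345),30)):print(n,T(s,onz(f,p,z)),onz(f,p,z))
S=pickle.load(open("scene9.pkl","rb"));print(tri([(f,(333,223.5)),(S,(180,298))]))
```

```text
312 None 315 (np.int64(212), np.int64(233)) 318 (np.int64(213), np.int64(233)) 321 (np.int64(214), np.int64(234)) 324 (np.int64(214), np.int64(234)) 327 (np.int64(215), np.int64(235)) 330 (np.int64(215), np.int64(235)) 333 (np.int64(215), np.int64(235)) 336 (np.int64(215), np.int64(235)) 339 (np.int64(215), np.int64(235)) 342 (np.int64(215), np.int64(234)) 345 (np.int64(214), np.int64(234)) 348 (np.int64(214), np.int64(233)) 351 None 354 None 
ring@30 [ -1.2  11.  203.6] [ 508.4 -299.3   30. ]
ring@47 [  2.7  10.4 186.6] [ 512.2 -298.    47. ]
tip [165.4  13.3 203.5] [ 672.6 -271.2   30. ]
shoulder [114.8  12.  203.5] [ 622.6 -279.1   30. ]
tail [-121.6   10.1  203.6] [ 389.9 -320.4   30. ]
(array([ 510.3, -299.8,   40.9]), np.float64(1.4480305067207886))
```

View pics/scene9.png

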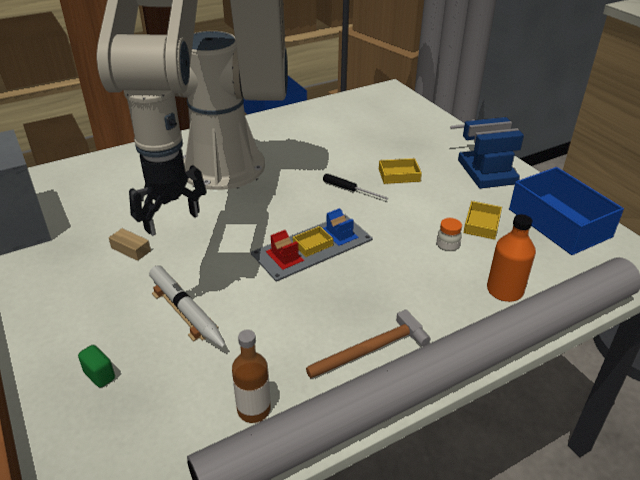

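Scene picture: blocks on their pads, tray between them at (314,240), all let go. Tube origin is at tool (0.5, 10.8); grasping at the ring.

```bash
python3 -m inch '[[0.0005,0.0108,0.04,0,0,0.6,-1],[0,0,0.045,0,0,0,-1],[0,0,0.045,0,0,0,-1],[0,0,0.04,0,0,0,-1],[0,0,0.02,0,0,0,-1],[0,0,0.012,0,0,0,-1],[0,0,0,0,0,0,-1],[0,0,0,0,0,0,1]]' 60
python3 -m inch '[[0,0,0,0,0,0,1],[0,0,0,0,0,0,1],[0,0,0,0,0,0,1],[0,0,0,0,0,0,1],[0,0,0,0,0,0,1],[0,0,0,0,0,0,1],[0,0,0,0,0,0,1],[0,0,0,0,0,0,1]]'
```

```text
clock: 22.3
eef_pos: [510.7, -299.2, 32.5]
tcp_rot: [3.141, -0.001, 0.17]
contact_force: [0.1, -0.5, 0.3]
opening: 0.854
grasp_force: 0.0
clock: 23.1
eef_pos: [510.5, -298.2, 32.8]
tcp_rot: [-3.141, -0.001, 0.169]
contact_force: [-0.6, 6.2, 8.4]
opening: 0.377
grasp_force: 58.6
```

```bash
python3 -m inch '[[0,0,-0.02,0,0,0,1],[0,0,-0.04,0,0,0,1],[0,0,-0.04,0,0,0,1],[0,0,-0.02,0,0,0,1],[0,0,0,0,0,-8.5,1],[0,0,0,0,0,-8.5,1],[0,0,0,0,0,-8.5,1],[0,0,0,0,0,-8.5,1]]'
python3 -m inch '[[0,0,0,0,0,-8.5,1],[0,0,0,0,0,-8.5,1],[0,0,0,0,0,-8.5,1],[0,0,0,0,0,-8.5,1],[0,0,0,0,0,-8.4,1],[0,0,0,0,0,-8.3,1],[0,0,0,0,0,0,1],[0,0,0,0,0,0,1]]'
python3 -m inch '[[0.035,-0.0029,0,0,0,0,1],[0.045,-0.0037,0,0,0,0,1],[0.045,-0.0037,0,0,0,0,1],[0.045,-0.0037,0,0,0,0,1],[0.045,-0.0037,0,0,0,0,1],[0.045,-0.0037,0,0,0,0,1],[0.045,-0.0037,0,0,0,0,1],[0.045,-0.0037,0,0,0,0,1]]'
python3 -m inch '[[0,0,0,0,0,0,1],[0,0,0,0,0,0,1],[0,0,0,0,0,0,1]]'
python3 - <<'E'
from rig import r, eyes
from h import *
s=r.sense();f=wristify(eyes.grab_frame("wrist"),s);pickle.dump((s,f),open("w10.pkl","wb"))
sd=eyes.grab_frame("side");pickle.dump(sd,open("sd10.pkl","wb"))
a=cv2.resize(f["img"],(400,300));b=cv2.resize(sd["img"],(400,300))
c=cv2.resize(sd["img"][180:330,240:440],(400,300))
cv2.imwrite("pics/m10.png",np.vstack([np.hstack([a,c]),np.hstack([b,b*0])]))
E
```

```text
clock: 23.9
eef_pos: [509.8, -298.7, 151.9]
tcp_rot: [3.142, 0.0, 0.769]
contact_force: [0.8, -0.2, -2.4]
opening: 0.382
grasp_force: 60.9
clock: 24.7
eef_pos: [509.9, -298.7, 151.7]
tcp_rot: [3.142, -0.0, 1.644]
contact_force: [-0.7, 0.1, -2.5]
opening: 0.379
grasp_force: 60.9
clock: 25.5
eef_pos: [453.9, 49.6, 152.0]
tcp_rot: [3.141, -0.0, 1.643]
contact_force: [0.1, 1.2, -3.0]
opening: 0.375
grasp_force: 60.9
clock: 25.8
eef_pos: [454.6, 47.5, 151.7]
tcp_rot: [3.141, 0.0, 1.646]
contact_force: [-0.8, -0.3, -3.2]
opening: 0.376
grasp_force: 60.9
```

View pics/m10.png

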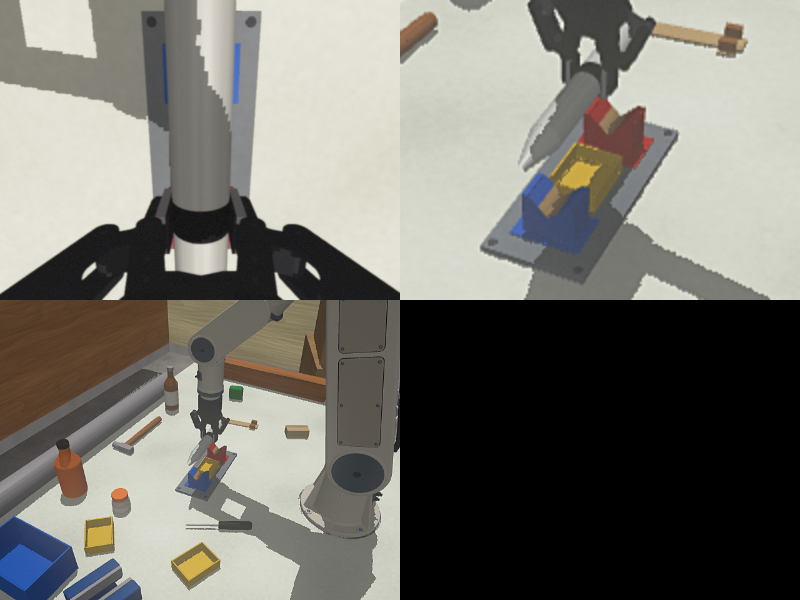

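The montage shows the tube held level and in line above both blocks, with its point toward the blue side and its ring between the jaws. I lower it gently.

```bash
python3 -m inch '[[0.002,0.0005,0.03,0,0,0,1],[0,0,0.03,0,0,0,1],[0,0,0.013,0,0,0,1],[0,0,0.007,0,0,0,1],[0,0,0.004,0,0,0,1],[0,0,0.001,0,0,0,1],[0,0,0,0,0,0,1],[0,0,0,0,0,0,1]]'
```

```text
clock: 26.7
eef_pos: [455.3, 50.0, 67.3]
tcp_rot: [3.14, -0.0, 1.648]
contact_force: [-0.8, -1.2, -3.2]
opening: 0.378
grasp_force: 60.9
```

```bash
python3 -m inch '[[0,0,0.001,0,0,0,1],[0,0,0.001,0,0,0,1],[0,0,0,0,0,0,1]]';python3 -m inch '[[0,0,0.001,0,0,0,1],[0,0,0,0,0,0,1],[0,0,0,0,0,0,1]]'
```

```text
clock: 27.0
eef_pos: [454.9, 50.0, 65.9]
tcp_rot: [3.141, 0.0, 1.648]
contact_force: [-6.0, -1.6, 17.2]
opening: 0.375
grasp_force: 63.0
clock: 27.3
eef_pos: [455.0, 50.0, 65.8]
tcp_rot: [3.141, 0.0, 1.648]
contact_force: [-10.4, -1.4, 33.8]
opening: 0.376
grasp_force: 64.7
```

```bash
python3 -m inch '[[0,0,-0.0015,0,0,0,1],[0,0,0,0,0,0,0],[0,0,0,0,0,0,-1],[0,0,0,0,0,0,-1],[0,0,0,0,0,0,-1],[0,0,0,0,0,0,-1],[0,0,-0.01,0,0,0,-1],[0,0,-0.03,0,0,0,-1]]' 20
python3 -m inch '[[0,0,-0.04,0,0,0,-1],[0,0,-0.04,0,0,0,-1],[0,0,-0.04,0,0,0,-1],[0,0,-0.04,0,0,0,-1],[0,0,0,0,0,0,-1],[0,0,0,0,0,0,-1]]'
python3 - <<'E'
from rig import r, eyes
from h import *
np.set_printoptions(precision=1,suppress=True)
s=r.sense();f=wristify(eyes.grab_frame("wrist"),s);pickle.dump((s,f),open("w11.pkl","wb"))
sd=eyes.grab_frame("side");sc=eyes.grab_frame("scene");pickle.dump((sd,sc),open("sd11.pkl","wb"))
a=cv2.resize(f["img"],(400,300))
c=cv2.resize(sd["img"][190:340,240:440],(400,300));d=cv2.resize(sc["img"][180:300,230:390],(400,300))
cv2.imwrite("pics/m11.png",np.vstack([np.hstack([a,c]),np.hstack([d,d*0])]))
E
```

```text
clock: 28.1
eef_pos: [453.0, 49.8, 104.1]
tcp_rot: [-3.137, 0.0, 1.648]
contact_force: [0.4, 0.3, 0.9]
opening: 1.0
grasp_force: 0.0
clock: 28.7
eef_pos: [455.0, 50.0, 266.3]
tcp_rot: [3.139, -0.0, 1.648]
contact_force: [-0.3, -0.3, -0.9]
opening: 1.004
grasp_force: 0.0
```

View pics/m11.png

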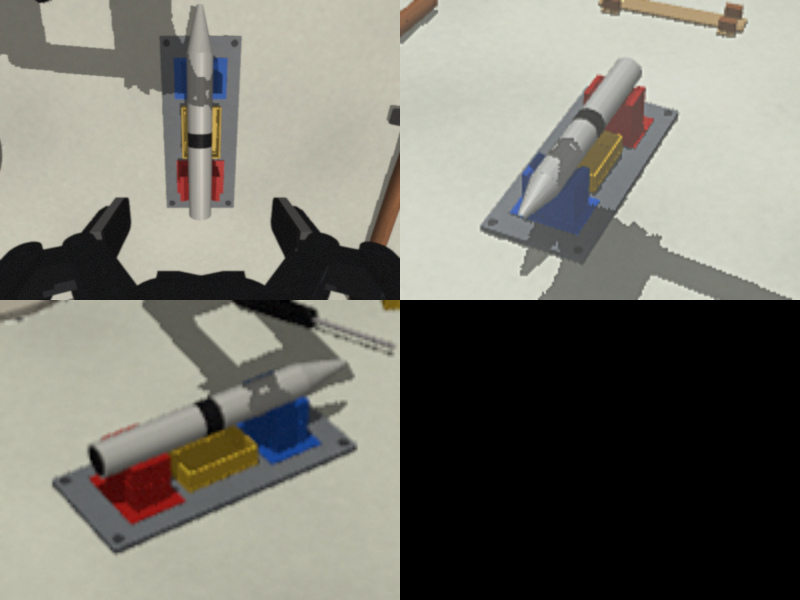

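The montage shows the tube lying in both grooves, its ring at wrist (320,225) over the tray, its point past the blue block, and all of it let go. One numeric check before handing in.

Run:
```python
from h import *
np.set_printoptions(precision=1,suppress=True)
s,f=pickle.load(open("w11.pkl","rb"))
g=cv2.cvtColor(f["img"],cv2.COLOR_BGR2GRAY);v=np.where(g[200:245,318:323].mean(1)<60)[0]+200
print("ring v",v.min(),v.max(),T(s,onz(f,(320,v.mean()+.5),79)))
a=T(s,onz(f,(322,60.5),8));b=T(s,onz(f,(323,333),8));print("plate",a,b,(a+b)/2)
for z,p in((62,(320,9)),(62,(320,347))):print(T(s,onz(f,p,z)))
for c in blobs(f,"yellow",100):print("tray",cv2.boundingRect(c))
p=np.vstack([c for c in blobs(f,"yellow",50)])[:,0]
p=p[(abs(p[:,0]-321)<60)&(abs(p[:,1]-210)<60)];print(p.min(0),p.max(0),T(s,onz(f,(p[:,0].mean(),p[:,1].min()),31)),T(s,onz(f,(p[:,0].mean(),p[:,1].max()),31)))
```

```text
ring v 216 235 [ -0.7  -0.1 187.3]
plate [136.6   1.8 258.3] [-140.4    3.   258.3] [ -1.9   2.4 258.3]
[163.1   0.1 204.3]
[-125.4   -0.2  204.2]
tray (338, 170, 16, 84)
tray (290, 170, 11, 84)
[290 170] [353 253] [ 40.9   0.6 235.3] [-39.4   0.5 235.3]
```

All positions are within about 3 mm, so I hand in.

```bash
python3 -c "
from rig import r
print(r.sign_off())"
```

```text
the job is handed in; nothing more can be done
None
```

The finishing stand is set up and handed in: both V-blocks on their pads, the tray midway between, the tube in both grooves with its point past the blue block and its ring measured within about 3 mm of the plate's centre, the jar untouched and everything let go; the hand-in returned no verdict.

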